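# Clip the interface module onto the measuring-station rail

## Task

Clip the loose green-topped module onto the rail of the blue-based measuring station, roughly midway between the two modules already mounted there: tilt it and hook its fixed steel lip under the rail edge nearest the robot, then rock it down until its sprung orange foot clicks under the far edge and the module sits flat on the rail. Let go of it, and leave the loose yellow-topped module alone.

Things in the scene. Friction and masses are not known exactly. Their poses are not given: they have to be found in the camera images.
- green_module_center (a point): Centre of the tall part, 100 (x) x 40 (y) x 44 mm (z), of a grey module with a flat green top; 0.23 kg. Own axes: z up, -x to the lip end, +x to the foot end, where a step 35 mm long, 20 high adjoins (flat underside throughout). Starts upright on 20 mm legs (this point 42 mm above the table), lip end towards the robot. Grip its 40 mm width. Orange foot: sprung wedge 20-28 mm to +x, 8-18 mm below the underside.
- green_module_lip (a point): Tip of the lip's tongue, in the module's axes 15 mm to -x of its centre, 37.5 mm below. A post (inner face 26.5 mm to -x of centre) carries the tongue, sloping 25 deg down to +x; mouth under the housing 8 mm at the post, 14 mm at the tip. With the lip end tilted down 22-30 deg, slide it to +x under the rail edge till the post meets it. Let go, the module rests hooked at 13-18 deg.
- bay (a point): Middle of the free bay, on the fixed rail's top, 42 mm above the table. Strip 50 mm wide (x), 300 long (y), 4 thick, edges overhang a web by 17 mm, 30 mm free below. Axes: z up, y along the rail, -x to the edge nearest the robot. Mounted modules 110 mm either side (180 mm free). Seated, the loose one's centre is 22 mm above this. 5-15 N down on its step (68 mm to +x, top 20 mm up) clicks it.
- yellow_module_center (a point): Centre of another loose module of the same shape but with a yellow top, upright on the table (this point 42 mm above it; axes as for the green one). A bystander: leave it alone.
Things that resemble listed ones, but are neither listed nor needed, are in the scene too. Leave any black look-alike of the part that bears green_module_center alone.

How it is judged:
By the outcome, as a careful person would: the job done as asked, in the order asked, and still so for the second after the job is handed in, with the robot touching nothing.
It also fails if it takes over 48 s, if anything falls off the work surface, if the arm or the gripper's body presses on something with over 40 N, if the wrist force passes 120 N, or if a joint passes its speed limit or range.

## Robot

A 6-joint arm with a two-finger parallel gripper is mounted at the origin on the work surface. World frame = base frame: x ahead of the robot, y to its left, z up, the work surface at z = 0. Lengths are in mm, angles in degrees, forces in N, time in s.
With the tool pointing down it reaches from about 350 to 850 mm from the base axis. Payload 8.1 kg.
Tool frame: the origin (TCP) lies between the finger pads; the fingertips stand 22 mm ahead of it and the grasp point (between the pads) lies 3 mm ahead of it (r.nose_length is the z of the fingertips in the tool frame, in mm); z points along the fingers, x is the direction in which the jaws open and shut, and the axes are right-handed (so a half turn about z gives the same grasp; the last joint's range is limited). The gripper opens to 85 mm and grips with 20 to 120 N. Pads are 22 mm wide; open, the fingers measure 114 mm over their backs; the gripper's body (76 mm by 85 mm) begins 54 mm behind the grasp point. The pads swing forward as they close: fully open they stand 13 mm farther back than shut.
Start: joints at [-77.086, 7.471, 85.268, -0, 87.261, -4.893], TCP at [183.512, -571.252, 253.292] pointing down, gripper open.
Joint ranges: [-169.43, 169.43], [-51.17, 129.36], [1.28, 143.12], [-76.62, 256.62], [0, 156.53], [-152.29, 152.29]. Speed limits (degrees/s): [136.94, 136.94, 159.86, 180, 180, 180].

## Interface

Orientations are given as [roll, pitch, yaw] about the fixed x, y, z axes, in that order (R = Rz(yaw) Ry(pitch) Rx(roll)).
In Python, from bench import r gives the robot as it stands.
- The arm moves only by the shell command python3 -m jog 'ROWS' [FORCE]. ROWS is JSON, a list of rows, each a list of 5 numbers: the shift along the tool's x, y, z in m, then the turn about the tool's z in degrees, then the opening in per cent of the stroke, from 0 (shut) to 100 (fully open). A call has 1 to 8 rows; each row is the pose to reach, as a shift and turn from the pose measured when the call began, along the tool's axes at that moment; what a row does not reach only later rows make up. A row lasts 1/10 s, in which the tool goes at most 50 mm and 8.59 degrees, less where a joint would pass 70% of its speed; a pose out of reach is approached as far as the arm can. A call with a gripper value outside its range is refused whole. The fingers move at their own pace and stop on an object; FORCE is the grip in N (left out, the last holds). Time passes only in rows, so rows that repeat a pose let the fingers close. It gives the time, the measured TCP pose, the force and the opening at its end, in the units of the state.
- r.sense(): the state, without advancing time (a new reading comes with each control period).
- r.snapshot(name): name is "side" or "top" or "wrist"; returns a dict with "image" (400x640x3 uint8, red, green, blue), "K" (3x3 intrinsics, pixels), "distortion" ([k1, k2, p1, p2, k3] as OpenCV has them; the pictures are not rectified), "T" (4x4, takes a point from camera to world coordinates); the wrist camera has in their place "tool_from_camera" (4x4, takes a point from camera to tool coordinates, whose origin is the TCP and whose axes are the tool frame's). Camera axes: x right, y down, z forward; pixel columns grow to the right and rows downward; lengths in mm; the calibration is good to about 2 mm. A picture is of the moment at which its call begins: read the wrist's pose just before it. There is no depth.
- r.hand_in(): hands the job in, once; it reports no verdict.
Trained networks look in a picture, given as the dict that the camera call returned (one of the last four; its "shot" number tells which), for a name from the list of things; names that differ only in an ending like _2 or _b are one class to them, and where a whole thing is asked for, a point or a joint stands for the part that bears it (a point fixed in the world has none). Each returns a list of dicts, best first, with "conf" (0 to 1); they miss things now and then, are a little off and sometimes report something else, mostly with a low value. They report only what shows in the picture. A call takes as long as a camera call. They do not tell look-alikes from the thing itself.
- r.search_frame(picture, label): "bbox" ([left, top, right, bottom] in pixels, round what is visible of it).
- r.pinpoint(picture, label): "uv" ([column, row] in pixels: a listed point, or the origin of a listed thing).
The state is a dict: "time": time; "joint_pos": joint angles; "qd": joint speeds; "joint_efforts": joint torques, N m; "tool_pos": TCP position; "tcp_rot": TCP orientation; "ft_force": force on the tool from outside, world axes, zero at the start; "wrist_torque": the same for the moment, N m; "finger_gap": finger opening in mm.
Only numpy, scipy, OpenCV 4.12 (cv2) and the standard library are available. Lean on these libraries where they do the work, as an engineer would, in place of code of your own. Each camera call takes 0.05 s, during which the arm holds its last target. There are 200 camera calls.

## Working session

There is one attempt and no reset: what is moved stays moved. The work goes in short steps, Python scripts to look and compute and a shell command to move; the robot and the scene stay as the last step left them, time stands still between calls to the robot, and variables do not carry over. Pictures are saved under pics/ and viewed, about 8 in all and at most 12, crops included, and the job is handed in when it is done.

```bash
ls; mkdir -p pics; cat > h.py <<'E'
import numpy as np, cv2
from scipy.spatial.transform import Rotation as R
from bench import r
def snap(n,save=None):
    st=r.sense(); s=r.snapshot(n)
    if n=='wrist':
        T=np.eye(4); T[:3,:3]=R.from_euler('xyz',st['tcp_rot'],degrees=True).as_matrix(); T[:3,3]=st['tool_pos']
        s['T']=T@np.array(s['tool_from_camera'])
    if save: cv2.imwrite('pics/'+save,s['image'][:,:,::-1])
    return s
def ray(s,uv):
    p=cv2.undistortPoints(np.array([[uv]],float),np.array(s['K'],float),np.array(s['distortion'],float))[0,0]
    T=np.array(s['T']); d=T[:3,:3]@[p[0],p[1],1.]; return T[:3,3],d/np.linalg.norm(d)
def atz(s,uv,z):
    o,d=ray(s,uv); return o+d*(z-o[2])/d[2]
def proj(s,P):
    T=np.linalg.inv(np.array(s['T'])); rv=cv2.Rodrigues(T[:3,:3])[0]
    return cv2.projectPoints(np.array(P,float).reshape(-1,1,3),rv,T[:3,3],np.array(s['K'],float),np.array(s['distortion'],float))[0][:,0]
E
python3 - <<'E'
from h import *
np.set_printoptions(precision=1,suppress=True)
ims=[]
for n in ('top','side'):
    s=snap(n); print(n,np.array(s['T']))
    im=s['image'][:,:,::-1].copy()
    for l,z in (('green_module_center',42),('green_module_lip',4.5),('bay',42),('yellow_module_center',42)):
        for q in r.pinpoint(s,l)[:3]: print(l,q['conf'],np.array(q['uv']),atz(s,q['uv'],z))
        for q in r.search_frame(s,l)[:3]: print('  box',q['conf'],np.array(q['bbox']))
    ims.append(im)
for n,im in zip(('top0','side0'),ims): cv2.imwrite(f'pics/{n}.png',im)
print(r.sense()['tcp_rot'])
E
```

```text
pics
top [[  -0.    -1.     0.2  334.7]
 [  -1.     0.    -0.   -65.2]
 [   0.    -0.2   -1.  1100.6]
 [   0.     0.     0.     1. ]]
green_module_center 0.92 [289.4 241.8] [442.6 -22.4  42. ]
green_module_center 0.7 [426.6 234.5] [ 452.4 -333.6   42. ]
  box 0.83 [266.2 221.9 311.5 283.6]
  box 0.7 [415.9 197.8 443.1 257. ]
green_module_lip 0.79 [420.8 244.5] [ 433.4 -327.9    4.5]
green_module_lip 0.58 [294.5 238. ] [455.  -32.9   4.5]
  box 0.92 [264.2 219.4 309.9 281.4]
  box 0.73 [413.3 199.8 441.6 260.3]
bay 0.83 [226.  168.2] [616.1 122.1  42. ]
  box 0.67 [162.1 125.2 296.2 201.4]
yellow_module_center 0.68 [352.8 206. ] [ 521.5 -168.3   42. ]
  box 0.63 [342.7 168.  362.8 229.7]
side [[ -0.9  -0.3   0.3 314.4]
 [ -0.4   0.7  -0.6 429.7]
 [  0.   -0.7  -0.7 645.8]
 [  0.    0.    0.    1. ]]
green_module_center 0.89 [384.2 136.8] [ 448.5 -334.1   42. ]
green_module_center 0.87 [342.1 244.3] [439.8 -23.6  42. ]
  box 0.71 [345.1 118.1 406.7 162.4]
  box 0.63 [314.7 215.8 385.5 290.4]
green_module_lip 0.72 [332.1 249.6] [460.4 -33.9   4.5]
  box 0.97 [346.4 117.5 408.  162.5]
  box 0.97 [312.2 211.5 382.4 290.2]
bay 0.57 [212.9 280.8] [608.6 121.8  42. ]
  box 0.68 [124.3 201.6 270.  390. ]
yellow_module_center 0.85 [327.3 176.9] [ 520.4 -170.8   42. ]
  box 0.84 [282.1 156.2 354.5 202.7]
[-180.    -0.   -72.2]
```

View pics/top0.png

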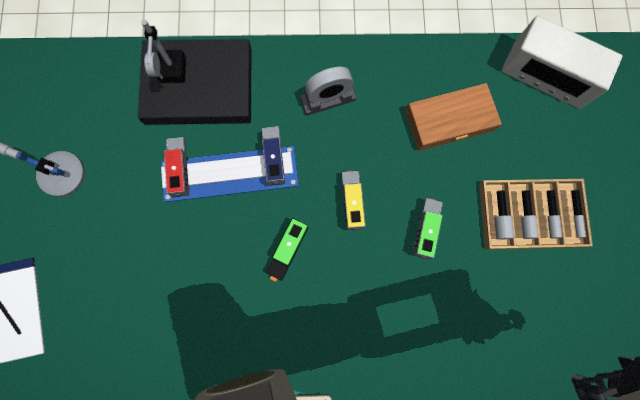

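View pics/side0.png

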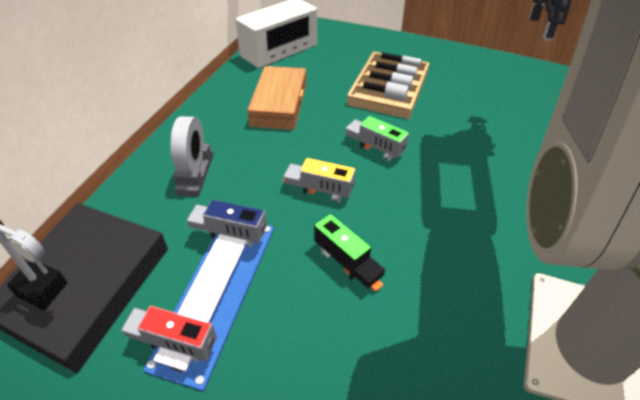

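```bash
cat >> h.py <<'E'
def blob(s,lo,hi,near,z):
    """colour blob nearest pixel -> centre & long-axis yaw in world plane z"""
    hsv=cv2.cvtColor(s['image'],cv2.COLOR_RGB2HSV); m=cv2.inRange(hsv,lo,hi)
    m=cv2.morphologyEx(m,cv2.MORPH_CLOSE,np.ones((9,9)))
    n,lab,stt,c=cv2.connectedComponentsWithStats(m)
    i=min([k for k in range(1,n) if stt[k,4]>60],key=lambda k:np.hypot(*(c[k]-near)))
    cnt=max(cv2.findContours((lab==i).astype(np.uint8),0,2)[0],key=cv2.contourArea)
    W=np.array([atz(s,p[0],z)[:2] for p in cnt],np.float32)
    (cx,cy),(w,h),a=cv2.minAreaRect(W)
    if w<h: a+=90; w,h=h,w
    return np.array([cx,cy,w,h,(a+90)%180-90])
def rel(P,yaw=None):
    """world target TCP (and tool yaw) -> shift in tool axes (m), turn deg"""
    st=r.sense(); Q=R.from_euler('xyz',st['tcp_rot'],degrees=True)
    d=Q.inv().apply(np.array(P)-st['tool_pos'])/1000
    t=None
    if yaw is not None:
        x=Q.inv().apply([np.cos(np.radians(yaw)),np.sin(np.radians(yaw)),0]); t=(np.degrees(np.arctan2(x[1],x[0]))+90)%180-90
    return d,t
E
python3 - <<'E'
from h import *
np.set_printoptions(precision=1,suppress=True)
t=snap('top'); s=snap('side')
G=((45,120,120),(75,255,255))
print('green top',blob(t,*G,(430,235),64),'side',blob(s,*G,(384,136),64))
for n,lo,hi,u,v in (('red',(0,170,90),(8,255,255),(173,172),(175,330)),('blue',(110,120,30),(130,255,130),(273,158),(233,220))):
    print(n,blob(t,lo,hi,u,86),blob(s,lo,hi,v,86))
W=((0,0,170),(180,50,255))
print('rail',blob(t,*W,(226,170),42),blob(s,*W,(215,285),42))
np.set_printoptions(precision=4,suppress=True)
for z in (250,):
  print(rel([455,-336,z]))
E
```

```text
green top [ 451.4 -335.6   94.2   37.6  -15.5] side [ 453.2 -338.1  100.    42.2  -15.7]
red [601.8 229.8  92.8  33.    5.9] [601.7 230.2  91.7  32.    5.4]
blue [619.1  18.5 102.6  49.4   5.7] [599.1   7.5  31.7  28.7   7. ]
rail [612.5 125.8 170.8  50.1 -84.2] [611.4 114.5 169.7  58.4 -83. ]
(array([-0.141 , -0.3304,  0.0033]), None)
```

```bash
python3 - <<'E'
from h import *
print(rel([488.6,-346.2,200],-105.6))
E
```

```text
(array([-0.12100677, -0.35929464,  0.05333003]), np.float64(33.40563817404242))
```

```bash
python3 -m jog '[[-0.121,-0.359,0.053,33.4,100],[-0.121,-0.359,0.053,33.4,100],[-0.121,-0.359,0.053,33.4,100],[-0.121,-0.359,0.053,33.4,100],[-0.121,-0.359,0.053,33.4,100],[-0.121,-0.359,0.053,33.4,100],[-0.121,-0.359,0.053,33.4,100],[-0.121,-0.359,0.053,33.4,100]]'
python3 -m jog '[[0,0,0,0,100],[0,0,0,0,100],[0,0,0,0,100]]'
python3 - <<'E'
from h import *
s=snap('wrist','w1.png'); st=r.sense(); print(st['time'],st['tool_pos'],st['tcp_rot'],st['finger_gap'])
for l in ('green_module_center',):
    for q in r.pinpoint(s,l)[:2]: print(q,atz(s,q['uv'],42))
print(blob(s,(45,120,120),(75,255,255),(320,200),64))
print(rel([488.6,-346.2,48],-105.6))
E
```

```text
time: 1.8
tool_pos: [490.0, -344.4, 200.1]
tcp_rot: [-180.0, 0.0, -105.6]
ft_force: [0.7, 0.1, 0.5]
finger_gap: 85.3
time: 2.1
tool_pos: [489.5, -345.0, 200.3]
tcp_rot: [-180.0, -0.0, -105.6]
ft_force: [0.1, -0.3, 0.5]
finger_gap: 85.3
2.15 [ 489.29509918 -345.41340348  200.40372119] [-1.79972131e+02 -2.81897582e-02 -1.05625939e+02] 85.39803779715514
{'uv': [318.5, 222.4], 'conf': 0.96} [ 454.19238004 -335.45797437   42.        ]
{'uv': [45.6, 307.1], 'conf': 0.83} [438.50000944 -27.24345629  42.        ]
[ 451.98361206 -336.43374634   96.73692322   35.92802429  -15.3937912 ]
(array([0.00066539, 0.00051693, 0.15249065]), np.float64(-0.05509595103272602))
```

View pics/w1.png

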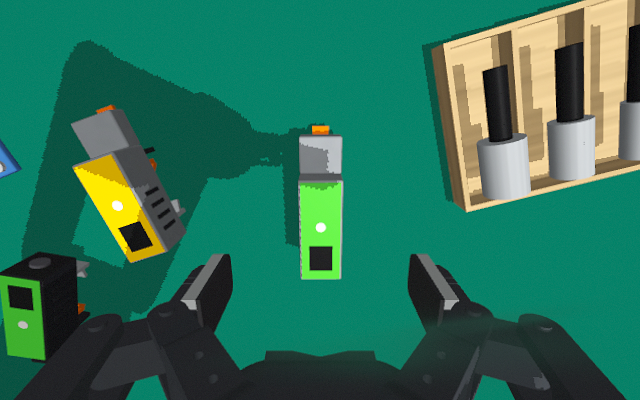

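```bash
python3 -m jog '[[0.0005,0.0005,0.05,0,100],[0.0005,0.0005,0.1,0,100],[0.0005,0.0005,0.13,0,100],[0.0005,0.0005,0.1525,0,100],[0.0005,0.0005,0.1525,0,100],[0.0005,0.0005,0.1525,0,40],[0.0005,0.0005,0.1525,0,30],[0.0005,0.0005,0.1525,0,30]]' 20
python3 -m jog '[[0,0,0,0,30],[0,0,0,0,20],[0,0,0,0,20],[0,0,0,0,20]]' 20
python3 - <<'E'
from h import *
s=r.sense(); print(s['finger_gap'],s['ft_force'])
E
```

```text
time: 3.0
tool_pos: [489.8, -347.3, 50.4]
tcp_rot: [-179.8, -0.1, -105.7]
ft_force: [1.0, -0.7, 0.4]
finger_gap: 43.9
time: 3.4
tool_pos: [489.8, -347.3, 50.5]
tcp_rot: [-179.8, -0.1, -105.7]
ft_force: [-0.3, 1.0, 0.3]
finger_gap: 39.6
39.6166939422885 [-0.33985687  0.95193346  0.33717682]
```

```bash
python3 -m jog '[[0,0,-0.006,0,20],[0,0,-0.012,0,20],[0,0,-0.018,0,20],[0,0,-0.024,0,20],[0,0,-0.03,0,20],[0,0,-0.03,0,20]]'
python3 - <<'E'
from h import *
s=snap('side'); im=s['image'][70:190,300:460,::-1]
cv2.imwrite('pics/s2.png',cv2.resize(im,None,fx=4.5,fy=4.5,interpolation=cv2.INTER_CUBIC)); print(r.sense()['ft_force'],r.sense()['tool_pos'])
E
```

```text
time: 4.0
tool_pos: [490.4, -347.7, 82.0]
tcp_rot: [-179.6, -0.2, -105.7]
ft_force: [0.0, -0.5, -2.3]
finger_gap: 39.6
[-0.02689035  0.81075435 -2.83492643] [ 490.14660908 -347.53933437   81.32689685]
```

View pics/s2.png

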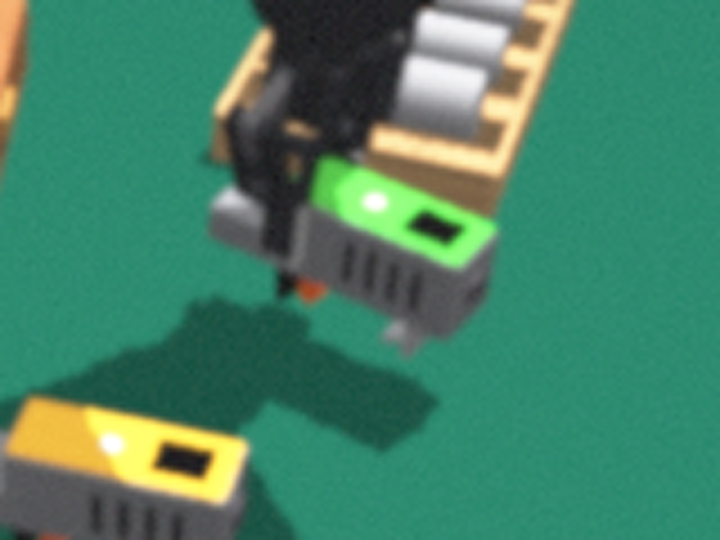

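```bash
cat >> h.py <<'E'
from scipy.optimize import least_squares
def model(p,yaw,c,pts):
    """module pts (x,y,z) -> world; p=tilt(deg, lip down +), c = world of module centre"""
    Q=R.from_euler('z',yaw,degrees=True)*R.from_euler('y',-p,degrees=True)
    return Q.apply(np.array(pts,float))+c
def fit(obs,yaw,c0,lat=True):
    """obs: list of (snap,[(modulept,uv),...]) -> tilt, centre, rms"""
    def f(v):
        e=[]
        for s,l in obs:
            e+=list((proj(s,model(v[0],yaw,v[1:4],[a for a,b in l]))-[b for a,b in l]).ravel())
        return e+list((v[1:4]-c0)*0.02)
    q=least_squares(f,[10,*c0]); return q.x,np.sqrt(np.mean(q.fun**2)),q.fun
E
python3 - <<'E'
from h import *
np.set_printoptions(precision=1,suppress=True)
s=snap('side'); yaw=-15.7
uv=lambda a,b:(300+a/4.5,70+b/4.5)
# side camera at +y: near side = module +y
l=[((-50,20,22),uv(452,268)),((-50,-20,22),uv(497,228)),((-50,20,-22),uv(448,338)),((0,0,22),uv(375,200))]
print(fit([(s,l)],yaw,np.array([453,-337,72.])))
w=snap('wrist','w3.png')
for q in r.pinpoint(w,'green_module_center')[:1]+r.pinpoint(w,'green_module_lip')[:1]: print(q)
print(blob(w,(45,120,120),(75,255,255),(320,260),96))
print(r.sense()['wrist_torque'],r.sense()['ft_force'])
E
python3 -m jog '[[0,0,0.004,0,46],[0,0,0.004,0,46],[0,0,0.004,0,46]]' 20
python3 -c "
from h import *;print(r.sense()['wrist_torque'],r.sense()['ft_force'],r.sense()['finger_gap'])
snap('side','x.png');im=cv2.imread('pics/x.png')[70:190,300:460]; w=cv2.imread('pics/w3.png')
cv2.imwrite('pics/s4.png',np.hstack([cv2.resize(im,(400,300)),cv2.resize(w,(480,300))[:,:400]]))"
```

```text
(array([  -0.6,  453.1, -329.7,   78.2]), np.float64(0.7773917907108566), array([ 0.4, -0.6, -0.2, -1.2, -1.3,  0.8,  1. ,  1. ,  0. ,  0.1,  0.1]))
{'uv': [318.6, 337.8], 'conf': 0.6}
[ 481.  -348.3   40.    37.5   73.9]
[-0.  -0.1  0. ] [ 0.   0.1 -2.5]
time: 4.55
tool_pos: [489.2, -346.7, 75.4]
tcp_rot: [-179.9, -0.1, -105.7]
ft_force: [0.0, -0.7, -2.2]
finger_gap: 39.7
[-0.00248495 -0.12795166  0.00579466] [ 0.0118776  -0.70895158 -2.23402167] 39.67498216298914
```

View pics/s4.png

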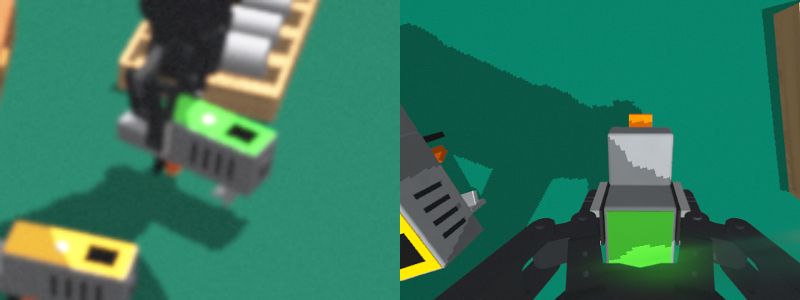

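```bash
python3 -m jog '[[0,0,0.015,0,30],[0,0,0.025,0,30],[0,0,0.0255,0,30],[0,0,0.0255,0,70],[0,0,0.0255,0,70],[0,0,0.0255,0,70],[0,-0.036,0.025,0,70],[0,-0.036,0.029,0,70]]' 20
python3 -m jog '[[0,0,0,0,30],[0,0,0,0,30],[0,0,0,0,30],[0,0,0,0,30]]' 20
python3 - <<'E'
from h import *
np.set_printoptions(precision=1,suppress=True)
w=snap('wrist'); im=w['image'][:,:,::-1]
s=snap('side'); c=s['image'][70:190,300:460,::-1]
cv2.imwrite('pics/s5.png',np.hstack([cv2.resize(c,(400,300)),cv2.resize(im,(480,300))[:,80:]]))
print(r.sense()['finger_gap'],r.sense()['tool_pos'])
print(blob(s,(45,120,120),(75,255,255),(380,140),64))
E
```

```text
time: 5.4
tool_pos: [526.8, -357.5, 47.4]
tcp_rot: [-179.7, -0.1, -105.6]
ft_force: [-0.2, 0.1, 0.8]
finger_gap: 59.9
time: 5.8
tool_pos: [526.6, -357.4, 47.6]
tcp_rot: [-179.6, -0.1, -105.7]
ft_force: [0.9, 0.5, -0.6]
finger_gap: 39.4
39.24524749624434 [ 526.6 -357.4   47.6]
[ 452.2 -338.8   98.4   42.1  -15.7]
```

View pics/s5.png

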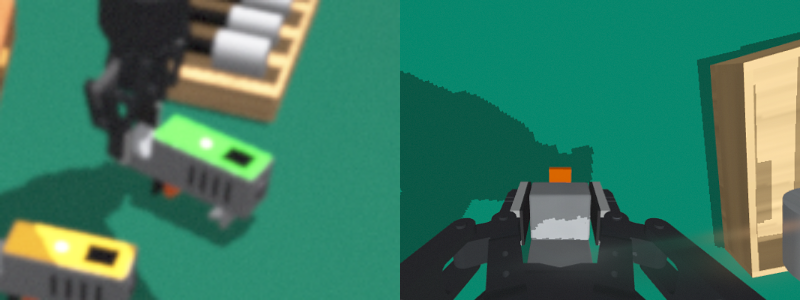

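```bash
python3 -m jog '[[0,0,-0.006,0,30],[0,0,-0.012,0,30],[0,0,-0.018,0,30],[0,0,-0.024,0,30],[0,0,-0.030,0,30],[0,0,-0.036,0,30],[0,0,-0.041,0,30],[0,0,-0.041,0,30]]' 20
python3 - <<'E'
from h import *
np.set_printoptions(precision=2,suppress=True)
s=snap('side'); c=s['image'][70:190,300:460,::-1]
cv2.imwrite('pics/s6.png',cv2.resize(c,None,fx=4.5,fy=4.5,interpolation=cv2.INTER_CUBIC))
q=r.sense();print(q['finger_gap'],q['tool_pos'],q['ft_force'],q['wrist_torque'])
E
```

```text
time: 6.7
tool_pos: [526.9, -357.7, 89.8]
tcp_rot: [-179.6, -0.2, -105.7]
ft_force: [0.2, 0.6, -2.4]
finger_gap: 39.2
39.06602388732559 [ 526.64 -357.53   89.18] [ 0.48 -0.19 -3.02] [-0.01 -0.18 -0.  ]
```

View pics/s6.png

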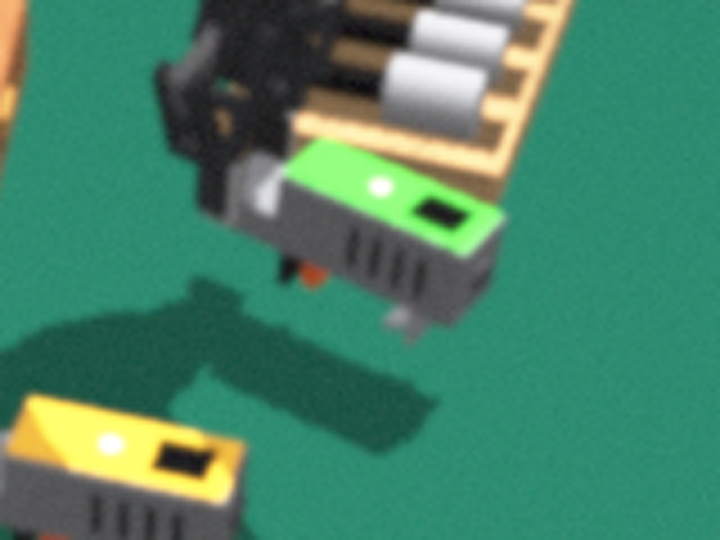

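```bash
cat >> h.py <<'E'
def quad(s,near):
    hsv=cv2.cvtColor(cv2.resize(s['image'],None,fx=4,fy=4,interpolation=cv2.INTER_CUBIC),cv2.COLOR_RGB2HSV)
    m=cv2.inRange(hsv,(48,130,110),(72,255,255)); m=cv2.morphologyEx(m,cv2.MORPH_OPEN,np.ones((5,5)))
    n,lab,stt,c=cv2.connectedComponentsWithStats(m)
    i=min([k for k in range(1,n) if stt[k,4]>1500],key=lambda k:np.hypot(*(c[k]/4-near)))
    h=cv2.convexHull(max(cv2.findContours((lab==i).astype(np.uint8),0,2)[0],key=cv2.contourArea))
    q=cv2.approxPolyN(h,4,ensure_convex=True).reshape(-1,2) if hasattr(cv2,'approxPolyN') else cv2.boxPoints(cv2.minAreaRect(h))
    return (q+.5)/4-.5
def pose(c0,yaw,tilts=(0,25,45)):
    """tilt & centre of green module from top and side views; c0 rough centre"""
    from scipy.optimize import linear_sum_assignment
    P=np.array([(sx*50,sy*20,22) for sx in(-1,1) for sy in(-1,1)],float); c0=np.array(c0,float); best=None
    cams=[]
    for n in ('top','side'):
        s=snap(n); cams.append((s,quad(s,proj(s,[c0+[0,0,22]])[0])))
    for t0 in tilts:
        v=np.array([t0,*c0,yaw])
        for _ in range(4):
            l=[]
            for s,q in cams:
                p=proj(s,model(v[0],v[4],v[1:4],P)); p=p-p.mean(0)+q.mean(0)
                i,j=linear_sum_assignment(np.linalg.norm(p[:,None]-q[None],axis=2)); l.append((s,q[j]))
            f=lambda v:np.concatenate([(proj(s,model(v[0],v[4],v[1:4],P))-q).ravel() for s,q in l]+[[(v[4]-yaw)*.3]])
            o=least_squares(f,v); v=o.x
        if best is None or o.cost<best[0]: best=(o.cost,v)
    return best[1],best[0]
E
python3 -m jog '[[0,0,0.02,0,30],[0,0,0.04,0,30],[0,0,0.041,0,30],[0,0,0.041,0,70],[0,0,0.041,0,70],[0,0,0.041,0,70],[0,-0.013,0.034,0,70],[0,-0.013,0.034,0,70]]' 20
python3 - <<'E'
from h import *
np.set_printoptions(precision=1,suppress=True)
v,c=pose([452,-337,42],-15.7); print(v,c); q=r.sense(); print(q['tool_pos'],q['finger_gap'],q['time'],q['ft_force'])
Q=R.from_euler('z',v[4],degrees=True); print(Q.inv().apply(q['tool_pos']-v[1:4]))
E
```

```text
time: 7.55
tool_pos: [541.1, -362.1, 57.1]
tcp_rot: [-179.4, -0.2, -105.6]
ft_force: [-0.0, -0.8, 0.2]
finger_gap: 59.8
[-29.5 395.2 -31.2 269.2 -42.1] 909.3552958620738
[ 539.7 -361.4   55.8] 59.82358106427013 7.65 [-1.6  0.  -0.9]
[ 328.5 -148.1 -213.4]
```

```bash
cat >> h.py <<'E'
def pose1(c0,yaw,tilts=(0,25,45),cam='side'):
    """side view only; centre's lateral coordinate and yaw held by priors"""
    from scipy.optimize import linear_sum_assignment
    P=np.array([(sx*50,sy*20,22) for sx in(-1,1) for sy in(-1,1)],float); c0=np.array(c0,float); best=None
    s=snap(cam); q=quad(s,proj(s,[c0+[0,0,22]])[0]); lat=np.array([-np.sin(np.radians(yaw)),np.cos(np.radians(yaw)),0])
    for t0 in tilts:
        v=np.array([t0,*c0])
        for _ in range(4):
            p=proj(s,model(v[0],yaw,v[1:],P)); p=p-p.mean(0)+q.mean(0)
            i,j=linear_sum_assignment(np.linalg.norm(p[:,None]-q[None],axis=2)); qq=q[j]
            f=lambda v:np.append((proj(s,model(v[0],yaw,v[1:],P))-qq).ravel(),(v[1:]-c0)@lat)
            o=least_squares(f,v); v=o.x
        if best is None or o.cost<best[0]: best=(o.cost,v,q)
    return best
E
cat > p.py <<'E'
from h import *
import sys
np.set_printoptions(precision=1,suppress=True)
a=[float(x) for x in sys.argv[1:]]
c,v,q=pose1(a[:3],a[3]); print('tilt,centre',v,'cost',c); print(q.tolist())
s=r.sense(); print(s['tool_pos'],s['finger_gap'],s['ft_force'])
Q=R.from_euler('z',a[3],degrees=True); print('tcp in module yaw frame',Q.inv().apply(s['tool_pos']-v[1:4]))
E
python3 p.py 452 -337 42 -15.7
```

```text
tilt,centre [ -11.1  437.4 -333.9   41.7] cost 406.9941333669249
[[408.125, 130.375], [396.875, 139.375], [387.375, 134.875], [365.375, 112.625]]
[ 539.2 -361.1   55.3] 59.9199640479133 [-0.4 -0.5 -0.3]
tcp in module yaw frame [105.4   1.3  13.6]
```

```bash
cat >> h.py <<'E'
from scipy.optimize import minimize
def pose1(c0,yaw,tilts=(0,15,30,45),cam='side',save=None):
    """IoU fit of the green top in one view: tilt, along-x shift, height (lateral held)"""
    P=np.array([(-50,-20,22),(50,-20,22),(50,20,22),(-50,20,22)],float); c0=np.array(c0,float)
    s=snap(cam); hsv=cv2.cvtColor(cv2.resize(s['image'],None,fx=4,fy=4,interpolation=cv2.INTER_CUBIC),cv2.COLOR_RGB2HSV)
    m=cv2.inRange(hsv,(45,110,50),(72,255,255)); m=cv2.morphologyEx(m,cv2.MORPH_OPEN,np.ones((5,5)))
    n,lab,stt,cc=cv2.connectedComponentsWithStats(m); near=proj(s,[c0+[0,0,22]])[0]
    i=min([k for k in range(1,n) if stt[k,4]>1000],key=lambda k:np.hypot(*(cc[k]/4-near)))
    h=cv2.convexHull(max(cv2.findContours((lab==i).astype(np.uint8),0,2)[0],key=cv2.contourArea))
    M=np.zeros_like(m); cv2.fillPoly(M,[h],1); ax=np.array([np.cos(np.radians(yaw)),np.sin(np.radians(yaw)),0])
    c=lambda v:c0+ax*v[1]+[0,0,v[2]]
    def f(v):
        A=np.zeros_like(M); cv2.fillPoly(A,[np.int32((proj(s,model(v[0],yaw,c(v),P))*4+1.5)*16)],1,shift=4)
        return 1-(A&M).sum()/(A|M).sum()
    o=min((minimize(f,[t,0,0],method='Nelder-Mead',options=dict(initial_simplex=[[t,0,0],[t+8,0,0],[t,10,0],[t,0,10]],maxfev=150)) for t in tilts),key=lambda o:o.fun)
    return o.fun,np.array([o.x[0],*c(o.x)]),h.reshape(-1,2).mean(0)/4
E
python3 p.py 452 -337 42 -15.7
```

```text
tilt,centre [  -0.1  452.3 -337.1   43.1] cost 0.06812894649385182
[384.3448275862069, 127.52586206896552]
[ 538.9 -361.    55. ] 59.526182741184385 [ 0.3 -0.3  0.3]
tcp in module yaw frame [89.8  0.4 11.9]
```

```bash
python3 -m jog '[[0,0,0,0,30],[0,0,0,0,30],[0,0,0,0,30],[0,0,-0.005,0,30],[0,0,-0.01,0,30],[0,0,-0.015,0,30],[0,0,-0.02,0,30],[0,0,-0.025,0,30]]' 20
python3 p.py 452 -337 50 -15.7
```

```text
time: 8.55
tool_pos: [538.9, -360.9, 80.6]
tcp_rot: [-179.6, -0.1, -105.7]
ft_force: [-0.6, 0.1, -1.3]
finger_gap: 38.0
tilt,centre [  13.   453.6 -337.5   49.1] cost 0.0761736049601417
[388.3235294117647, 126.0]
[ 539.4 -361.3   81.7] 38.310944494512235 [ 0.1 -0.3 -1.2]
tcp in module yaw frame [89.   0.3 32.6]
```

```bash
python3 -m jog '[[0,0,-0.005,0,30],[0,0,-0.01,0,30],[0,0,-0.015,0,30],[0,0,-0.0205,0,30],[0,0,-0.0205,0,30]]' 20
python3 -m jog '[[0,0,0,0,30],[0,0,0,0,30],[0,0,0,0,30],[0,0,-0.01,0,30],[0,0,-0.02,0,30],[0,0,-0.04,0,30],[0,0,-0.06,0,30],[0,0,-0.06,0,30]]' 70
python3 p.py 455 -337 110 -15.7
```

```text
time: 9.1
tool_pos: [539.8, -361.6, 103.5]
tcp_rot: [-179.4, -0.2, -105.7]
ft_force: [1.1, 0.5, 0.1]
finger_gap: 38.3
time: 9.9
tool_pos: [541.2, -362.7, 168.3]
tcp_rot: [-179.1, -0.4, -105.7]
ft_force: [0.5, -0.3, -0.8]
finger_gap: 34.0
tilt,centre [  37.   465.5 -340.   105.6] cost 0.05918744228993533
[386.5138888888889, 105.61111111111111]
[ 540.5 -362.2  166.1] 34.25758577698692 [-1.2  0.1 -2.6]
tcp in module yaw frame [78.1 -1.1 60.6]
```

```bash
python3 -m jog '[[0,0,0,0,30],[0,0,0,0,30]]' 70
python3 p.py 462 -339 110 -15.7; python3 -c "
from h import *;s=snap('side')['image'][60:190,300:460,::-1];w=snap('wrist')['image'][:,:,::-1]
cv2.imwrite('pics/s7.png',np.hstack([cv2.resize(s,(400,325)),cv2.resize(w,(400,325))]))"
```

```text
time: 10.15
tool_pos: [540.1, -361.9, 165.0]
tcp_rot: [-179.3, -0.3, -105.7]
ft_force: [0.6, 0.1, -3.3]
finger_gap: 34.2
tilt,centre [  47.8  472.5 -341.9   91.6] cost 0.06905761159862644
[383.5869565217391, 109.01086956521739]
[ 540.  -361.8  164.9] 34.53234613822455 [ 0.4  1.2 -2.2]
tcp in module yaw frame [70.4 -0.8 73.3]
```

View pics/s7.png

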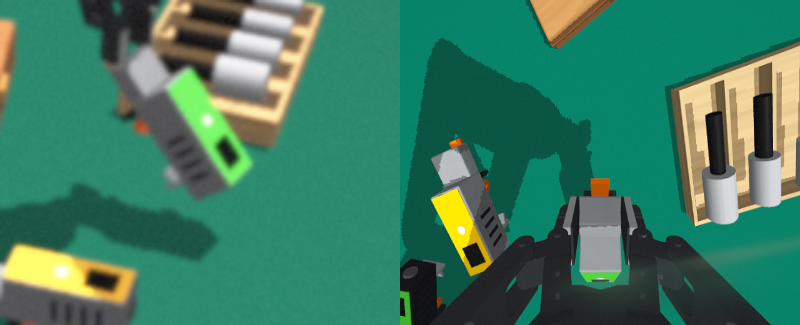

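```bash
python3 -m jog '[[0,-0.004,0.03,0,30],[0,-0.008,0.045,0,30],[0,-0.012,0.058,0,30],[0,-0.016,0.07,0,30],[0,-0.02,0.082,0,30],[0,-0.024,0.092,0,30],[0,-0.028,0.1,0,30],[0,-0.03,0.106,0,30]]' 20
python3 p.py 475 -343 55 -15.7
```

```text
time: 11.1
tool_pos: [569.5, -370.3, 57.7]
tcp_rot: [-179.4, -0.2, -105.7]
ft_force: [-0.5, 0.2, -0.1]
finger_gap: 34.0
tilt,centre [   1.1  483.1 -345.3   45.1] cost 0.0903347373088007
[369.52941176470586, 120.29411764705883]
[ 569.3 -370.1   56.9] 34.73852393363004 [ 0.3 -0.1 -0.8]
tcp in module yaw frame [89.7 -0.6 11.8]
```

```bash
python3 -m jog '[[0,0,0,0,75],[0,0,0,0,75],[0,0,0,0,75],[0,0.001,0.01,0,75],[0,0.001,0.01,0,75],[0,0.001,0.01,0,30],[0,0.001,0.01,0,30],[0,0.001,0.01,0,30]]' 20
python3 p.py 483 -345 42 -15.7
python3 -m jog '[[0,0,0,0,30],[0,0,-0.005,0,30],[0,0,-0.01,0,30],[0,0,-0.015,0,30],[0,0,-0.02,0,30],[0,0,-0.025,0,30]]' 20
python3 p.py 483 -345 50 -15.7
```

```text
time: 11.95
tool_pos: [568.4, -369.9, 46.9]
tcp_rot: [-179.5, -0.2, -105.7]
ft_force: [-0.0, 0.6, -1.2]
finger_gap: 39.2
tilt,centre [   0.2  482.8 -344.9   44.7] cost 0.06922814595884963
[368.65909090909093, 121.44318181818181]
[ 568.4 -369.9   46.9] 39.32107521434735 [-0.7  0.3 -1.4]
tcp in module yaw frame [89.2 -0.9  2.2]
time: 12.6
tool_pos: [568.3, -369.8, 72.6]
tcp_rot: [-179.4, -0.2, -105.6]
ft_force: [0.0, -0.7, -2.2]
finger_gap: 39.1
tilt,centre [  13.1  483.6 -345.2   50.3] cost 0.06854879658779323
[373.825, 121.0125]
[ 568.8 -370.2   73.6] 39.093261785429156 [ 0.3 -0.7 -2.1]
tcp in module yaw frame [88.7 -1.  23.3]
```

```bash
python3 -m jog '[[0,0,-0.005,0,30],[0,0,-0.01,0,30],[0,0,-0.015,0,30],[0,0,-0.018,0,30],[0,0,-0.018,0,30]]' 20
python3 p.py 485 -345 60 -15.7
python3 -m jog '[[0,0,0,0,30],[0,0,0,0,30],[0,0,0,0,30],[0,0,-0.01,0,30],[0,0,-0.025,0,30],[0,0,-0.04,0,30]]' 110
python3 p.py 485 -345 100 -15.7
```

```text
time: 13.15
tool_pos: [569.0, -370.3, 92.4]
tcp_rot: [-179.3, -0.3, -105.6]
ft_force: [1.3, 0.2, -2.0]
finger_gap: 38.8
tilt,centre [  24.6  486.9 -345.5   52.6] cost 0.0668031987517067
[377.57954545454544, 123.97727272727273]
[ 569.  -370.2   92.2] 39.25733236032236 [ 0.9 -1.7 -2.1]
tcp in module yaw frame [85.7 -1.6 39.5]
time: 13.8
tool_pos: [568.6, -370.0, 133.6]
tcp_rot: [-179.3, -0.3, -105.7]
ft_force: [-0.2, 0.2, -2.5]
finger_gap: 36.0
tilt,centre [  25.6  486.6 -345.4   92.4] cost 0.07420958814147671
[375.84090909090907, 106.26136363636364]
[ 570.1 -371.1  137.6] 35.92692822818835 [ 1.5 -0.7  0.5]
tcp in module yaw frame [87.3 -2.1 45.1]
```

```bash
python3 p.py 486 -345 100 -15.7; python3 - <<'E'
from h import *
print(rel([649,125,200],-84.2), r.sense()['tool_pos'],r.sense()['tcp_rot'])
E
```

```text
tilt,centre [  25.7  489.5 -346.    98.7] cost 0.09264101606275676
[373.3369565217391, 101.17391304347827]
[ 570.5 -371.4  137. ] 35.71275680151478 [ 0.9 -0.3 -1.9]
tcp in module yaw frame [84.8 -2.5 38.3]
(array([-0.49869981,  0.05706308, -0.06767425]), np.float64(-21.44158866578489)) [ 570.46512989 -371.38571937  136.98417   ] [-178.95361409   -0.41398982 -105.65088167]
```

```bash
python3 -m jog '[[0,0,-0.025,0,30],[-0.015,0.002,-0.05,-2,30],[-0.045,0.005,-0.066,-4,30],[-0.08,0.009,-0.068,-6,30],[-0.12,0.014,-0.068,-8,30],[-0.16,0.018,-0.068,-10,30],[-0.20,0.023,-0.068,-12,30],[-0.24,0.027,-0.068,-14,30]]' 110
python3 -c "
from h import *
print(rel([649,125,200],-84.2), r.sense()['tcp_rot'])"
```

```text
time: 14.7
tool_pos: [608.2, -130.6, 203.1]
tcp_rot: [-179.0, -0.7, -91.6]
ft_force: [0.8, 0.9, -2.6]
finger_gap: 35.8
(array([-0.25667495, -0.03370712,  0.00072161]), np.float64(-7.370205952359882)) [-179.04587418   -0.66307101  -91.58158922]
```

```bash
python3 -m jog '[[-0.04,-0.005,0,-1,30],[-0.08,-0.011,0,-2,30],[-0.12,-0.016,0,-3.5,30],[-0.16,-0.021,0,-5,30],[-0.2,-0.026,0,-6,30],[-0.23,-0.03,0,-7,30],[-0.25,-0.033,0,-7.4,30],[-0.257,-0.034,0,-7.4,30]]' 110
python3 -m jog '[[0,0,0,0,30]]' 110
python3 p.py 563 117 155 5.8
python3 - <<'E'
from h import *
np.set_printoptions(precision=1,suppress=True)
s=snap('side'); W=((0,0,170),(180,50,255)); print(blob(s,*W,(215,285),42)); print(r.pinpoint(s,'bay')[:1],r.sense()['tcp_rot'],r.sense()['time'])
E
```

```text
time: 15.5
tool_pos: [649.3, 127.7, 200.9]
tcp_rot: [-179.1, -0.8, -84.0]
ft_force: [-0.6, -0.7, -4.2]
finger_gap: 35.9
time: 15.6
tool_pos: [649.3, 128.3, 200.9]
tcp_rot: [-179.1, -0.8, -84.0]
ft_force: [-0.2, -0.4, -2.9]
finger_gap: 35.8
tilt,centre [ 25.9 566.6 117.4 153.1] cost 0.08964908108842617
[231.38, 238.51]
[649.2 127.8 200.9] 35.76299988002069 [ 0.  -0.3 -3.3]
tcp in module yaw frame [83.2  2.  47.8]
[610.8 135.4 114.2  53.1 -83.8]
[{'uv': [211.9, 278.8], 'conf': 0.93}] [-179.1   -0.8  -84.1] 15.75
```

```bash
python3 -m jog '[[0.003,0,0.02,0,30],[0.005,0,0.045,0,30],[0.005,0,0.065,0,30],[0.005,0,0.077,0,30],[0.005,0,0.077,0,30],[0.005,0,0.077,0,30]]' 110
python3 p.py 563 118 82 5.9
python3 - <<'E'
from h import *
s=snap('side'); im=s['image'][:,:,::-1].copy()
st=r.sense(); print(st['tool_pos'],st['tcp_rot'],st['time'])
big=cv2.resize(im[190:350,120:330],None,fx=3.7,fy=3.7,interpolation=cv2.INTER_CUBIC)
Q=R.from_euler('z',5.9,degrees=True)
c=st['tool_pos']-Q.apply([86.5,0,41.5])
def dr(P,col):
    p=(proj(s,P)-[120,190]+.5)*3.7; cv2.polylines(big,[np.int32(p)],False,col,1,cv2.LINE_AA)
for y in(-20,20):
  dr(model(25.8,5.9,c,[(-50,y,-22),(85,y,-22),(85,y,-2),(50,y,-2),(50,y,22),(-50,y,22),(-50,y,-22)]),(0,0,255))
dr(model(25.8,5.9,c,[(-26.5,20,-22),(-26.5,20,-30),(-15,20,-36)]),(0,255,255))
for x,z in((-25,0),(-25,-4),(25,0)):
  dr(np.array([612,121,42])+Q.apply([(x,-88,z),(x,88,z)]),(255,0,255))
cv2.imwrite('pics/s8.png',big); print(big.shape)
E
```

```text
time: 16.35
tool_pos: [651.5, 120.3, 124.8]
tcp_rot: [-179.1, -0.8, -84.1]
ft_force: [-0.9, 0.4, -2.3]
finger_gap: 35.9
tilt,centre [ 27.  560.5 117.7  91.5] cost 0.1422764227642277
[247.49, 267.21]
[651.9 120.5 125.5] 35.99027242445458 [ 0.   0.4 -1.6]
tcp in module yaw frame [91.2 -6.7 34. ]
[652.17945829 120.70582241 125.91051769] [-178.96007147   -0.77552344  -84.10079563] 16.45
(592, 777, 3)
```

View pics/s8.png

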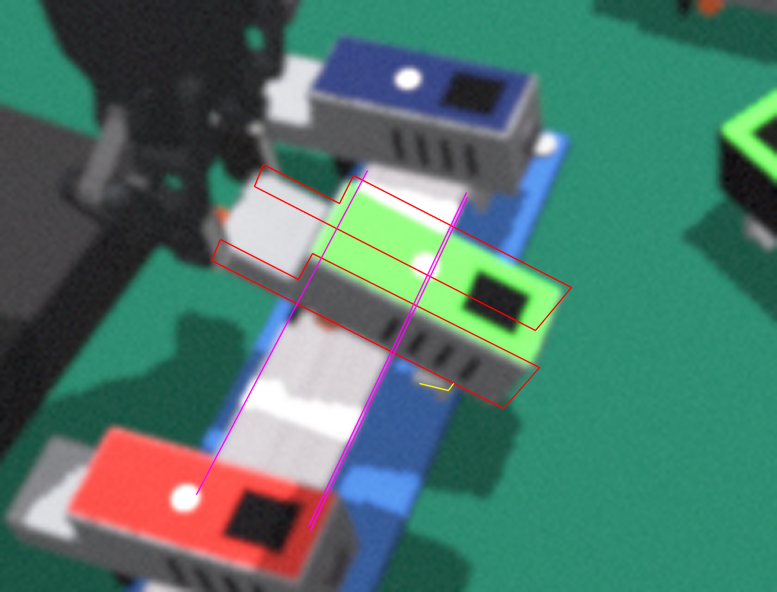

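```bash
python3 - <<'E'
from h import *
np.set_printoptions(precision=4,suppress=True)
ex=np.array([.995,.101,0])
p=r.sense()['tool_pos']; 
for d in (0,13,26): q=np.array(p)+ex*d; q[2]=114.5; print(rel(q))
E
```

```text
(array([-0.0002,  0.0002,  0.0114]), None)
(array([-0.0001, -0.0128,  0.0116]), None)
(array([-0.0001, -0.0258,  0.0119]), None)
```

```bash
python3 -m jog '[[0,0,0.006,0,30],[0,0,0.0114,0,30],[0,0,0.0114,0,30],[0,-0.007,0.0115,0,30],[0,-0.014,0.0116,0,30],[0,-0.02,0.0118,0,30],[0,-0.026,0.0119,0,30]]' 110
python3 -m jog '[[0,0,0,0,30]]' 110
python3 -c "
from h import *;s=r.sense();print(s['wrist_torque'],s['ft_force'],s['tcp_rot'])"; python3 p.py 578 118 73 5.9
```

```text
time: 17.15
tool_pos: [679.1, 123.3, 114.6]
tcp_rot: [-178.9, -0.8, -84.1]
ft_force: [0.3, 0.0, -2.9]
finger_gap: 35.7
time: 17.25
tool_pos: [680.0, 123.4, 114.6]
tcp_rot: [-178.9, -0.8, -84.1]
ft_force: [-0.7, 0.9, -2.4]
finger_gap: 35.8
[ 0.03664289 -0.1308351  -0.02569084] [-0.69619875  0.86181032 -2.35305258] [-178.90972597   -0.77771844  -84.10654786]
tilt,centre [ 31.3 593.6 119.6  79.2] cost 0.11182606610447221
[225.80263157894737, 266.57894736842104]
[679.7 123.3 114.6] 35.802480440024 [-0.1  0.8 -3.3]
tcp in module yaw frame [86.  -5.1 35.4]
```

```bash
python3 -m jog '[[0,-0.002,0,0,30],[0,-0.004,0,0,30],[0,-0.004,0,0,30]]' 110
python3 -m jog '[[0,-0.002,0,0,30],[0,-0.003,0,0,30]]' 110
python3 - <<'E'
from h import *
s=snap('side'); im=s['image'][:,:,::-1].copy()
st=r.sense(); print(st['tool_pos'],st['ft_force'],st['wrist_torque'],st['time'])
cv2.imwrite('pics/s9.png',cv2.resize(im[190:350,120:330],None,fx=3.7,fy=3.7,interpolation=cv2.INTER_CUBIC))
E
```

```text
time: 17.6
tool_pos: [683.8, 123.7, 114.7]
tcp_rot: [-178.9, -0.8, -84.1]
ft_force: [-0.3, -0.8, -2.0]
finger_gap: 36.2
time: 17.8
tool_pos: [685.4, 123.9, 113.6]
tcp_rot: [-179.1, -0.8, -84.1]
ft_force: [-7.3, -0.8, -5.8]
finger_gap: 36.1
[685.48089454 123.90068475 113.47483861] [-4.19813156 -1.22568807 -5.6222087 ] [-0.04832607  0.74221103 -0.04066304] 17.85
```

View pics/s9.png

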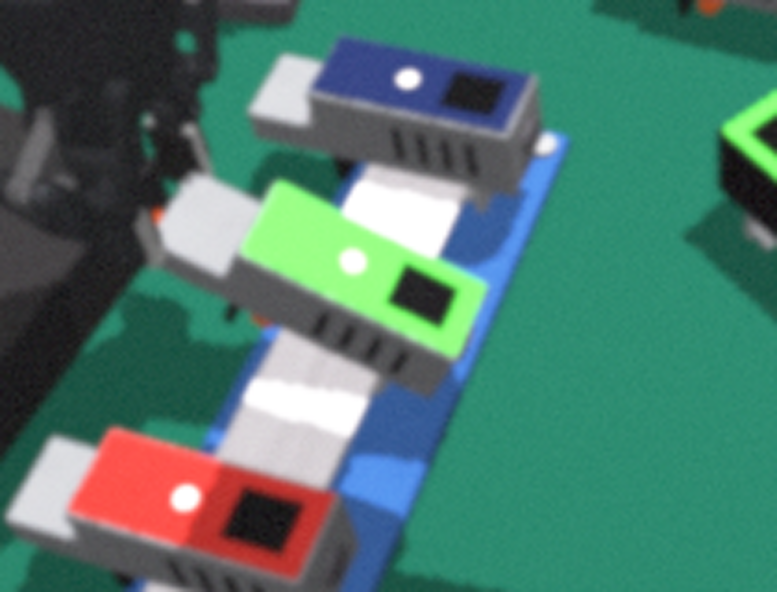

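```bash
python3 -m jog '[[0,0,0,0,30],[0,0,0,0,30],[0,-0.002,0.004,0,30],[0,-0.004,0.008,0,30],[0,-0.006,0.012,0,30],[0,-0.0075,0.016,0,30],[0,-0.0075,0.016,0,30]]' 20
python3 -c "
from h import *;s=r.sense();print(s['wrist_torque'],s['ft_force'],s['tcp_rot'])"; python3 p.py 600 119 70 5.9
```

```text
time: 18.55
tool_pos: [693.6, 124.6, 97.5]
tcp_rot: [-179.1, -0.8, -84.1]
ft_force: [-2.1, -0.2, 3.1]
finger_gap: 35.9
[0.0220748  1.07524999 0.07500257] [-2.09479295 -0.23453169  3.0861933 ] [-179.0944915    -0.77657698  -84.10384916]
tilt,centre [ 13.7 603.2 119.3  77.9] cost 0.12796801809077696
[211.56578947368422, 260.1578947368421]
[693.5 124.5  97.8] 35.961756411484544 [-3.1 -0.7  2.7]
tcp in module yaw frame [90.4 -4.1 19.9]
```

```bash
python3 -m jog '[[0,0,0,0,75],[0,0,0,0,75],[0,0,0,0,75],[0,0,0,0,75],[0,0,-0.02,0,75],[0,0,-0.05,0,75],[0,0,-0.05,0,0],[0,0,-0.05,0,0]]' 20
python3 -m jog '[[0,0,0,0,0],[0,0,0,0,0],[0,0,0,0,0]]' 20
python3 p.py 600 121 70 5.9
python3 - <<'E'
from h import *
np.set_printoptions(precision=4,suppress=True)
ex=np.array([.9949,.1011,0]); b=np.array([612,121,0])
q=b+ex*68; q[2]=125; print('over step',rel(q))
s=snap('side'); cv2.imwrite('pics/s10.png',cv2.resize(s['image'][190:350,120:330,::-1],None,fx=3.7,fy=3.7,interpolation=cv2.INTER_CUBIC))
E
```

```text
time: 19.4
tool_pos: [693.6, 125.3, 149.2]
tcp_rot: [-178.9, -0.8, -84.1]
ft_force: [0.4, -0.0, -0.8]
finger_gap: 35.8
time: 19.7
tool_pos: [693.0, 125.1, 147.9]
tcp_rot: [-179.0, -0.8, -84.1]
ft_force: [0.2, -0.5, 0.4]
finger_gap: 0.0
tilt,centre [ 11.6 601.7 121.2  80.9] cost 0.11789338057658239
[205.86904761904762, 259.3690476190476]
[693.1 125.2 148.1] 0.08375706570724349 [-0.  -0.1  0. ]
tcp in module yaw frame [91.4 -5.4 67.2]
over step (array([-0.0044,  0.0135,  0.0228]), None)
```

View pics/s10.png

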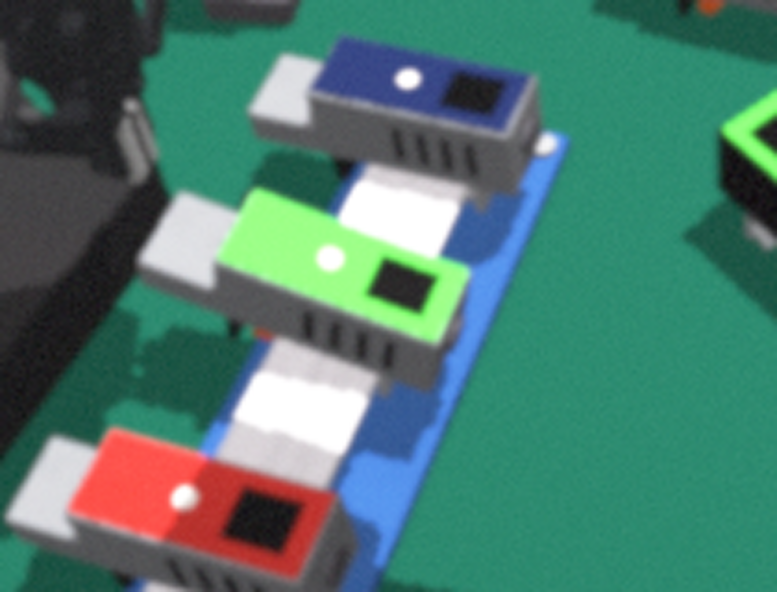

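```bash
python3 -m jog '[[0,0.0135,0.01,0,0],[0,0.0135,0.025,0,0],[0,0.0135,0.035,0,0],[0,0.0135,0.04,0,0],[0,0.0135,0.044,0,0],[0,0.0135,0.048,0,0]]' 20
python3 -m jog '[[0,0,0.003,0,0],[0,0,0.006,0,0]]' 20
```

```text
time: 20.4
tool_pos: [681.8, 123.3, 100.8]
tcp_rot: [-178.9, -0.8, -84.1]
ft_force: [3.4, 0.9, 3.8]
finger_gap: -0.1
time: 20.6
tool_pos: [682.1, 123.3, 94.8]
tcp_rot: [-178.9, -0.8, -84.1]
ft_force: [-0.5, 0.1, -0.0]
finger_gap: 0.2
```

```bash
python3 -m jog '[[0,0,0.003,0,0],[0,0,0.006,0,0],[0,0,0.007,0,0]]' 20
python3 -m jog '[[0,0,0.002,0,0],[0,0,0.004,0,0]]' 20
python3 p.py 608 121 66 5.9
```

```text
time: 20.9
tool_pos: [681.8, 123.2, 87.0]
tcp_rot: [-178.9, -0.8, -84.1]
ft_force: [-1.4, -0.1, 1.3]
finger_gap: 0.2
time: 21.1
tool_pos: [682.1, 123.2, 83.1]
tcp_rot: [-178.9, -0.8, -84.1]
ft_force: [1.4, 0.5, 1.6]
finger_gap: 0.2
tilt,centre [ -3.8 611.2 121.3  75.8] cost 0.1124319875634402
[206.23863636363637, 260.92045454545456]
[682.1 123.1  82.9] -0.1016593780083849 [1.4 0.7 0.9]
tcp in module yaw frame [70.7 -5.5  7.1]
```

```bash
python3 -m jog '[[0,0,0.002,0,0],[0,0,0.003,0,0]]' 20
python3 -m jog '[[0,0,0.002,0,0],[0,0,0.002,0,0]]' 20
```

```text
time: 21.35
tool_pos: [682.7, 123.1, 80.3]
tcp_rot: [-178.8, -0.8, -84.1]
ft_force: [0.8, -0.2, 4.9]
finger_gap: 0.3
time: 21.55
tool_pos: [683.0, 123.2, 79.8]
tcp_rot: [-178.8, -0.8, -84.1]
ft_force: [-5.2, -0.6, 10.2]
finger_gap: 0.3
```

```bash
python3 -m jog '[[0,0,0.001,0,0],[0,0,0.002,0,0],[0,0,0.003,0,0]]' 20
python3 -c "
from h import *;print(r.nose_length,r.sense()['ft_force'])"; python3 p.py 608 121 66 5.9
```

```text
time: 21.85
tool_pos: [683.3, 123.2, 79.3]
tcp_rot: [-178.8, -0.8, -84.1]
ft_force: [-10.5, -1.1, 21.6]
finger_gap: -0.0
22.0 [-10.49009293  -1.10229283  21.56117436]
tilt,centre [ -9.3 612.4 121.5  77. ] cost 0.09608592578257291
[203.54464285714286, 259.8125]
[683.2 123.2  79.4] 0.1278045985735971 [-8.5 -2.  17.5]
tcp in module yaw frame [70.7 -5.6  2.4]
```

```bash
python3 -m jog '[[0,0,-0.01,0,0],[0,0,-0.03,0,0],[0,0,-0.07,0,0],[0,0,-0.1,0,0],[0.05,0,-0.1,0,0],[0.1,0,-0.1,0,0],[0.15,0,-0.1,0,0],[0.2,0,-0.1,0,0]]' 20
python3 -m jog '[[0.05,0,0,0,0],[0.1,0,0,0,0],[0.12,0,0,0,0],[0.12,0,0,0,0]]' 20
python3 p.py 608 121 66 5.9
python3 - <<'E'
from h import *
np.set_printoptions(precision=1,suppress=True)
s=snap('side'); t=snap('top')
for n,sn in (('side',s),('top',t)):
    hsv=cv2.cvtColor(sn['image'],cv2.COLOR_RGB2HSV)
print(blob(s,(45,120,120),(75,255,255),proj(s,[[610,121,86]])[0],86),blob(t,(45,120,120),(75,255,255),proj(t,[[610,121,86]])[0],86))
print('ref red',blob(s,(0,170,90),(8,255,255),(175,330),86))
a=cv2.resize(s['image'][200:350,130:290,::-1],None,fx=3.6,fy=3.6,interpolation=cv2.INTER_CUBIC)
b=cv2.resize(t['image'][120:210,155:305,::-1],None,fx=1.5,fy=1.5)[:, :220]
out=np.zeros((540,796,3),np.uint8); out[:,:576]=a; out[:b.shape[0],576:]=b[:,:220]
cv2.imwrite('pics/s11.png',out)
E
```

```text
time: 22.7
tool_pos: [701.3, -76.2, 182.3]
tcp_rot: [-178.8, -0.8, -84.1]
ft_force: [1.2, -0.0, 0.5]
finger_gap: -0.0
time: 23.1
tool_pos: [713.2, -199.5, 183.7]
tcp_rot: [-178.8, -0.8, -84.3]
ft_force: [0.5, -0.1, 0.4]
finger_gap: -0.2
tilt,centre [ -2.5 610.6 121.3  75. ] cost 0.10164451453029966
[203.63888888888889, 259.18518518518516]
[ 713.3 -196.9  183.5] 0.48272223902129946 [ 0.3  0.6 -0.6]
tcp in module yaw frame [  69.5 -327.1  108.6]
[617.  114.3  97.4  38.2   6.1] [615.3 117.1  94.9  35.    5.9]
ref red [601.8 230.1  91.3  32.1   5.8]
```

```bash
cat > cmp.py <<'E'
from h import *
np.set_printoptions(precision=1,suppress=True)
P=np.array([(-50,-20,22),(50,-20,22),(50,20,22),(-50,20,22)],float)
def fit2(cams,c0,lo,hi,yaw=5.9):
    c0=np.array(c0,float); L=[]
    for s in cams:
        hsv=cv2.cvtColor(cv2.resize(s['image'],None,fx=4,fy=4,interpolation=cv2.INTER_CUBIC),cv2.COLOR_RGB2HSV)
        m=cv2.inRange(hsv,lo,hi); m=cv2.morphologyEx(m,cv2.MORPH_OPEN,np.ones((5,5)))
        n,lab,stt,cc=cv2.connectedComponentsWithStats(m); near=proj(s,[c0+[0,0,22]])[0]
        i=min([k for k in range(1,n) if stt[k,4]>1000],key=lambda k:np.hypot(*(cc[k]/4-near)))
        h=cv2.convexHull(max(cv2.findContours((lab==i).astype(np.uint8),0,2)[0],key=cv2.contourArea))
        M=np.zeros_like(m); cv2.fillPoly(M,[h],1); L.append((s,M))
    def f(v):
        e=0
        for s,M in L:
            A=np.zeros_like(M); cv2.fillPoly(A,[np.int32((proj(s,model(v[0],yaw,v[1:4],P))*4+1.5)*16)],1,shift=4)
            e+=1-(A&M).sum()/(A|M).sum()
        return e
    v0=np.array([3,*c0]); o=minimize(f,v0,method='Nelder-Mead',options=dict(initial_simplex=[v0]+[v0+d for d in np.diag([8,8,8,8])],maxfev=300))
    return o.x,o.fun
s=snap('side');t=snap('top')
for name,c,lo,hi in (('green',(611,116.5,64),(45,110,50),(75,255,255)),('red',(602,230,64),(0,120,70),(8,255,255)),('navy',(622,11,64),(108,100,40),(130,255,200))):
    print(name,fit2([s,t],c,lo,hi),fit2([s],c,lo,hi),fit2([t],c,lo,hi))
E
python3 cmp.py
```

```text
green (array([ -0.5, 615.9, 115.5,  65.2]), np.float64(0.20446946269028676)) (array([ -0.3, 615.8, 115.9,  65.9]), np.float64(0.07072825938255278)) (array([  1.1, 617.8, 116.5,  65.4]), np.float64(0.14208717387908143))
red (array([ -5.7, 600.8, 229.1,  63.4]), np.float64(0.21133163919031728)) (array([ -3.7, 603. , 227.3,  60. ]), np.float64(0.08911138031782229)) (array([ -5.6, 603.3, 233. ,  52.8]), np.float64(0.09378586653549759))
navy (array([ -6.3, 623.1,  11.1,  65.4]), np.float64(0.36661637366624844)) (array([ -6.2, 622.1,  11.4,  66.3]), np.float64(0.19306555513452062)) (array([ -8.2, 626.1,  13.5,  48.8]), np.float64(0.13891979799708976))
```

View pics/s11.png

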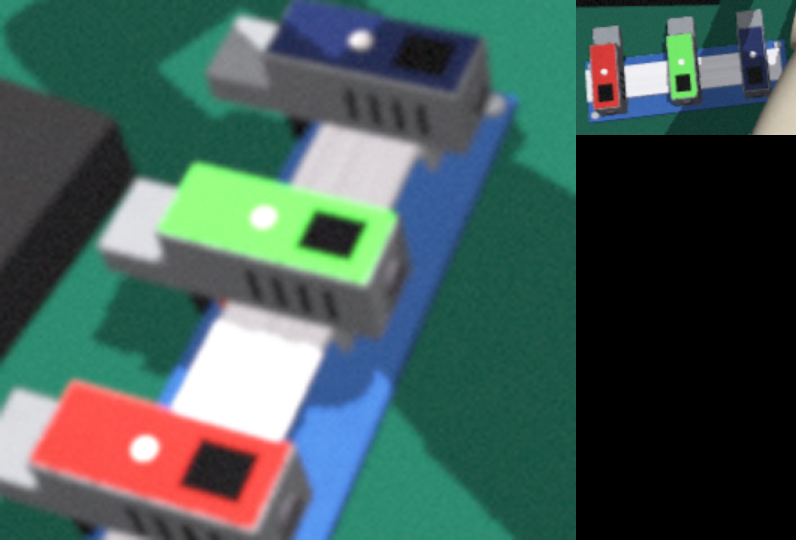

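```bash
python3 - <<'E'
from h import *
np.set_printoptions(precision=1,suppress=True)
S=[snap('side'),snap('top')]
def feat(s,P,white):
    u=proj(s,[P])[0]; k=4; x0,y0=int(u[0])-9,int(u[1])-9
    im=cv2.resize(s['image'][y0:y0+19,x0:x0+19],None,fx=k,fy=k,interpolation=cv2.INTER_CUBIC)
    hsv=cv2.cvtColor(im,cv2.COLOR_RGB2HSV)
    m=((hsv[...,1]<110)&(hsv[...,2]>120)).astype(np.uint8) if white else (hsv[...,2]<45).astype(np.uint8)
    n,lab,st,c=cv2.connectedComponentsWithStats(m)
    i=min([j for j in range(1,n) if st[j,4]>30],key=lambda j:np.hypot(*(c[j]-38)))
    return [x0,y0]+(c[i]+.5)/k-.5
def tri(uvs):
    A=[];b=[]
    for s,u in zip(S,uvs):
        o,d=ray(s,u); M=np.eye(3)-np.outer(d,d); A.append(M); b.append(M@o)
    return np.linalg.solve(sum(A),sum(b))
ex=np.array([.9949,.1011,0])
for n,c in (('red',(602,230,86)),('green',(612,117,86)),('navy',(623,11,86))):
    for w,off in ((True,0),(False,-28)):
        try:
            P=np.array(c)+ex*off; uv=[feat(s,P,w) for s in S]; print(n,'dot' if w else 'square',tri(uv), 'on z=86:',atz(S[0],uv[0],86)[:2],atz(S[1],uv[1],86)[:2])
        except Exception as e: print(n,w,e)
s=r.sense(); print(s['time'],s['tool_pos'],s['ft_force'])
E
```

```text
red dot [608.  230.4  86.5] on z=86: [608.1 230.2] [608.4 230.6]
red square [576.  227.1  86.4] on z=86: [576.1 226.9] [576.2 227.3]
green dot [620.9 117.   86.7] on z=86: [621.1 116.6] [621.3 117.2]
green square [589.  113.8  86.2] on z=86: [589.  113.7] [589.1 113.9]
navy dot [631.5  11.2  87.2] on z=86: [632.1  10.3] [632.   11.4]
navy square [598.8   8.4  86.4] on z=86: [598.9   8.1] [599.    8.4]
23.45 [ 713.9 -193.7  184.1] [ 0.4  0.  -0.1]
```

```bash
python3 -c "
from bench import r
print(r.hand_in())"
```

```text
the job is handed in; nothing more can be done
None
```

The green-topped module is clipped onto the rail and released. I handed the job in at about 23.5 s of the 48 s allowed.

**How it went:** The tool can only turn about its own axis. I therefore pinched the module's step lightly at its end, so it pivoted with the lip on the table to about 25°. The first pinch was too small: after lifting, the module drooped to about 48° and I set it back down. The second pinch held at 26°. I carried it over, slid the lip under the near rail edge until the post touched, lowered it and let go. I then pressed the step down with shut fingers, peaking at about 22 N, which is above the suggested 5–15 N.

**Last checks, with the arm clear and reading about 0 N:**
- **Flat:** the green top's marks are 86.7 and 86.2 mm above the table. The same marks on the mounted modules read 86.5 and 86.4 mm, and 87.2 and 86.4 mm. Before pressing, the module sat tilted at about 12°.
- **In line:** it is within 0.7 mm of the line through the mounted modules, and about 4 mm off midway along the rail.
- **Yellow and black modules:** I never gripped or aimed at either, but I did not re-measure them at the end.

**Doubtful readings:**
- One outline fit put the module centre at z = 75 mm, because I had given it the wrong sideways position. The corrected fit gave 65 mm.
- Those outline fits also read the mounted modules as tilted by about -6°, so I relied on the marks instead.
- While I pressed, the step went about 4 mm below its seated height, which I put down to play in the clip.
- The click was inferred from the module staying flat after release; I did not see it directly.

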